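Clamp the small bottle with the thumbwheel

ROBOT

A 7-joint arm with a two-finger parallel gripper is mounted at the origin on a cart in front of the work surface, level with it; the furniture and walls round the work are solid. World frame = base frame: x ahead of the robot, y to its left, z up, the work surface at z = 0. Lengths are in m, angles in rad, forces in N, time in s.
With the tool pointing down it reaches from about 0.4 to 0.85 m from the base axis. Payload 10.4 kg.
Tool frame: the origin (TCP) lies on the centre line of the jaws, within the pads' length; the fingertips stand 22 mm ahead of it and the grasp point (between the pads) lies 3 mm ahead of it; x points along the fingers, y is the direction in which the jaws open and shut, and the axes are right-handed (so a half turn about x gives the same grasp; the last joint's range is limited). The gripper opens to 87 mm and grips with 3 to 60 N. Pads are 19 mm wide; open, the fingers measure 117 mm over their backs; the gripper's body (75 mm by 190 mm) begins 51 mm behind the grasp point.
Start: joints at [-1.333, 0.332, -0.065, 1.46, 0.022, 1.35, -0.088], TCP at [0.161, 0.604, 0.245] pointing down, gripper open.
Joint ranges: [-2.6, 2.6], [-0.5, 2.12], [-1.47, 1.34], [0.16, 2.42], [-1.27, 4.41], [0.06, 2.06], [-2.6, 2.6]. Speed limits (rad/s): [2.22, 2.22, 2.79, 2.79, 3.14, 3.14, 3.14].

INTERFACE

Orientations are given as a unit quaternion [x, y, z, w].
In Python, from bench import * gives the robot as it stands.
- The arm moves only by the tool arm_command, never from a script. Its argument "targets" is one flat list of numbers, 7 for each row, row after row: the turn, a rotation vector about the tool's x, y, z in units of 45 degrees (1.0 is 45 degrees), then the shift along the tool's x, y, z in units of 25 mm (1.0 is 25 mm), then the opening, from 0 (shut) to 1 (fully open). In form: [wx, wy, wz, tx, ty, tz, fingers, wx, wy, wz, tx, ty, tz, fingers, ...]. A call has 1 to 12 rows; each row shifts and turns the pose as measured when the row begins, along the tool's axes as they then stand; what a row does not reach is not made up. A row lasts 1/12 s, in which the tool goes at most 41.7 mm and 7.16 degrees, less where a joint would pass 70% of its speed; a pose out of reach is approached as far as the arm can. A call with a number of a shift or a turn outside -1 to 1 is refused whole. A call with a gripper value outside its range is refused whole. The fingers move at their own pace and stop on an object; "newtons" is the grip in N (left out, the last holds). Time passes only in rows, so rows that do not move let the fingers close. It gives the time, the measured TCP pose, the force and the opening at its end, in the units of the state.
- read_state(): the state, without advancing time (a new reading comes with each control period).
- camera(name): name is "scene" or "top" or "wrist"; returns the picture (420x560x3 uint8, red, green, blue); there is no depth.
- calibration(name): a dict with "camera_matrix" (3x3 intrinsics, pixels), "D" ([k1, k2, p1, p2, k3] as OpenCV has them; the pictures are not rectified), "R" (3x3) and "t" (3): a world point X has camera coordinates R X + t; the wrist camera has in their place "tool_from_camera" (4x4, takes a point from camera to tool coordinates, whose origin is the TCP and whose axes are the tool frame's). Camera axes: x right, y down, z forward; pixel columns grow to the right and rows downward; lengths in m; the calibration is good to about 2 mm. A picture is of the moment at which its call begins: read the wrist's pose just before it. calibration takes no time and is no camera call.
- close_job(): hands the job in, once; it reports no verdict.
The state is a dict: "time": time; "joint_positions": joint angles; "joint_vel": joint speeds; "joint_torque": joint torques, N m; "ee_pos": TCP position; "eef_rot": TCP orientation; "ft_force": force on the tool from outside, world axes, zero at the start; "torque": the same for the moment, N m; "width": finger opening in m.
Only numpy, scipy, OpenCV 4.12 (cv2) and the standard library are available. Lean on these libraries where they do the work, as an engineer would, in place of code of your own. Each camera call takes 0.05 s, during which the arm holds its last target.

TASK

Stand the smallest bottle upright on the base of the bottle clamp, between its two jaws, setting it down gently, and let go of it. Then roll the clamp's recessed thumbwheel with a fingertip on its exposed rim until the sliding jaw holds the bottle tight against the fixed jaw, and take the hand away. Move the jaw only by its wheel, keep the bottle upright and leave the other things on the desk where they are.

Things in the scene. Friction and masses are not known exactly. Their poses are not given: they have to be found in the camera images.
- stain_bottle: The smallest of the three bottles on the desk: round, 46 mm in diameter up to 76 mm, then a dark screw cap 28 mm in diameter, 85 mm tall in all, 70 to 130 g, standing upright on the desk. Origin: centre of its underside, z up. Grasp the body anywhere from 25 to 70 mm above its underside.
- holder: Bottle clamp, fixed to the desk: aluminium base plate 8 mm thick, a fixed jaw at the end far from the robot, a sliding jaw in the middle, a grey wheel housing at the near end. Origin on its underside, z up, +x the closing direction, from the housing to the fixed jaw. Base: x -117 to +97 mm, y +-40. Housing: x -114 to -40, y +-26, top 44 mm above the desk, a slot 16 mm wide in the top.
- bottle_place (a point): Point on top of the clamp's base, 8 mm above the desk, at x = +37 mm, y = 0 in the clamp's frame: where the centre of the bottle's underside is once the bottle is clamped. To begin with any place between the jaws, within 15 mm of their middle line, will do: the closing jaw pushes the bottle along the base.
- wheel_top (a point): Top of the thumbwheel's rim, 50 mm above the desk, at clamp x = -77 mm, y = 0. Knurled steel wheel 40 mm in diameter, 14 mm wide, axle along the clamp's y, 6 mm out of the slot. Shut fingertips pressed on it (5 to 15 N) and dragged level along the clamp's +x roll it by friction (about 3 N) and close the jaw, to -x open it; lift, go back, repeat. It stays where left.
- jaw_pad (a point): Centre of the flat rubber pad of the sliding jaw, which faces the fixed jaw's pad, 28 mm above the desk. The sliding jaw is 46 mm wide (y), 16 mm thick, its top 46 mm above the desk.
- jaw (a joint): Travel of the sliding jaw, m: 0 fully open (pads 70 mm apart), growing as it closes; pads are (70 mm - value) apart, so 0.024 is where it meets the clamped bottle. It starts between 0 and 0.012 and stays where it is left.
- thumbwheel (a joint): Angle of the thumbwheel, rad, growing as its top rolls along the clamp's +x. One rad moves the jaw 8 mm (20 mm along the rim).
- buffer_bottle: Bystander: a larger bottle, 56 mm in diameter, 103 mm tall. Origin: centre of its underside.
- cal_weight: Bystander: brass check weight with a knob, 30 mm in diameter, 48 mm tall. Origin: centre of its underside.
- tweezers: Bystander: steel tweezers lying flat, 122 mm long, 9 mm high. Origin: centre of their underside.
- vial_tray: Bystander: empty open rack with a divider grid, 60 x 108 x 26 mm. Origin: centre of its underside.
- lab_notebook: Bystander: closed notebook, 105 x 152 x 14 mm. Origin: centre of its underside.
- fixed_pad (a point): Centre of the fixed jaw's flat rubber pad, which faces the clamp's -x, at x = +60 mm, 27 mm above the desk. The fixed jaw is 46 mm wide (y), its top 46 mm above the desk.
Not all that is in view belongs to the job. Leave any blue look-alike of the stain_bottle alone.

How it is judged:
By the outcome, as a careful person would: the job done as asked, in the order asked, and still so for the second after the job is handed in, with the robot touching nothing.
It also fails if it takes over 64 s, if anything falls off the work surface, if the arm or the gripper's body presses on something with over 40 N, if the wrist force passes 120 N, or if a joint passes its speed limit or range.

## Working session

There is one attempt and no reset: what is moved stays moved. The work goes in short steps, Python scripts to look and compute and a tool call to move; the robot and the scene stay as the last step left them, time stands still between calls to the robot, and variables do not carry over. Pictures are saved under pics/ and viewed, and the job is handed in when it is done.

Besides the shell and the picture viewer there is one more tool, called as name(argument=value, ...) on one line, values as JSON. arm_command: Moves the arm, as the interface text tells. Shifts and turns lie within -1 to 1; 1 stands for 25 mm of shift or 45 degrees of turn. Its arguments: {"type":"object","properties":{"targets":{"type":"array","items":{"type":"number","minimum":-1,"maximum":1}},"newtons":{"type":"number"}},"required":["targets"]}

```bash
ls; mkdir -p pics; python3 - <<'E'
from bench import *
import cv2
s=read_state()
print(s)
for n in ["scene","top","wrist"]:
    im=camera(n); cv2.imwrite(f"pics/{n}0.png",im[:,:,::-1])
    c=calibration(n); print(n,c)
E
```

```text
pics
{'time': 0.0, 'joint_positions': array([-1.332591  ,  0.33286708, -0.06472877,  1.46092095,  0.02161834,
        1.3498956 , -0.08847469]), 'joint_vel': array([ 0.00017092,  0.00059741, -0.00128028, -0.00094072, -0.00029933,
        0.00114636,  0.00114477]), 'joint_torque': array([-3.44219252e-04, -6.23263335e+01,  2.44027027e-02, -3.89895165e+01,
       -6.12960686e-02,  3.97766777e-02,  1.52953635e-04]), 'ee_pos': array([0.16106524, 0.60353096, 0.24376671]), 'eef_rot': array([ 0.09142892,  0.70114515, -0.09241198,  0.70106794]), 'ft_force': array([-1.219024  , -0.84769299, -0.34661946]), 'torque': array([-0.01677155,  0.04488858, -0.0013339 ]), 'width': 0.08719067192182975}
scene {'camera_matrix': array([[428.99594556,   0.        , 281.83746555],
       [  0.        , 428.99594556, 209.52100997],
       [  0.        ,   0.        ,   1.        ]]), 'D': array([-0.01555138,  0.        ,  0.        ,  0.        ,  0.        ]), 'R': array([[ 0.82848919, -0.559893  ,  0.01120187],
       [-0.40612663, -0.61448889, -0.67636127],
       [ 0.38557337,  0.55580862, -0.73648486]]), 
[... 460 characters left out ...]
80461e-02, -9.48202973e-01]]), 't': array([0.17454815, 0.49339219, 1.76031131])}
wrist {'camera_matrix': array([[378.27454184,   0.        , 279.30263991],
       [  0.        , 378.27454184, 211.78547534],
       [  0.        ,   0.        ,   1.        ]]), 'D': array([-0.04367516,  0.        ,  0.        ,  0.        ,  0.        ]), 'tool_from_camera': array([[ 2.76919952e-04, -2.88445908e-01,  9.57496152e-01,
        -1.40293563e-01],
       [ 9.99999404e-01, -9.31476928e-04, -5.69820039e-04,
         2.11123685e-04],
       [ 1.05624783e-03,  9.57495739e-01,  2.88445478e-01,
        -8.08486610e-02],
       [ 0.00000000e+00,  0.00000000e+00,  0.00000000e+00,
         1.00000000e+00]])}
```

View pics/scene0.png

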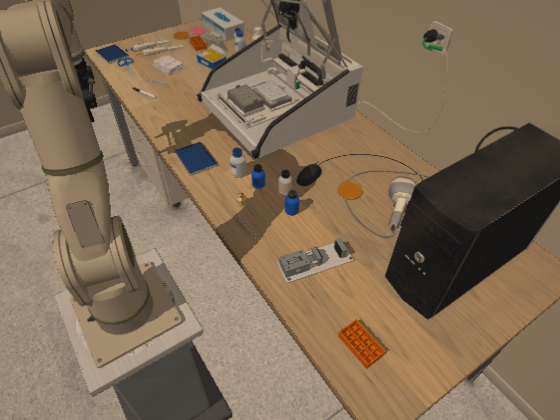

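View pics/top0.png

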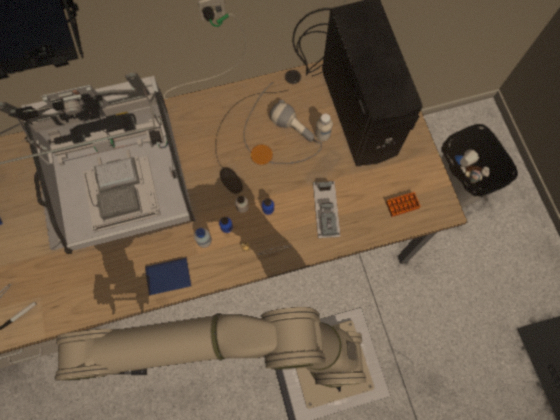

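View pics/wrist0.png

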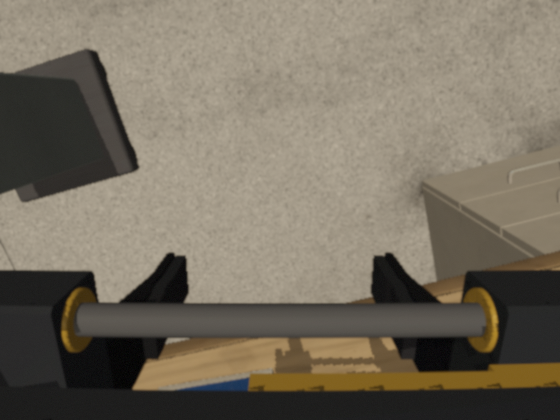

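```bash
python3 - <<'E'
import cv2
a=cv2.imread("pics/scene0.png")[130:300,170:370]
cv2.imwrite("pics/scene_crop.png",cv2.resize(a,(800,600) if 0 else None,fx=3.5,fy=3.5,interpolation=cv2.INTER_CUBIC) if 0 else cv2.resize(a,None,fx=3.5,fy=3.5,interpolation=cv2.INTER_CUBIC))
a=cv2.imread("pics/top0.png")[155:270,180:350]
cv2.imwrite("pics/top_crop.png",cv2.resize(a,None,fx=4.7,fy=4.7,interpolation=cv2.INTER_CUBIC))
E
```

```text
(no output)
```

View pics/scene_crop.png

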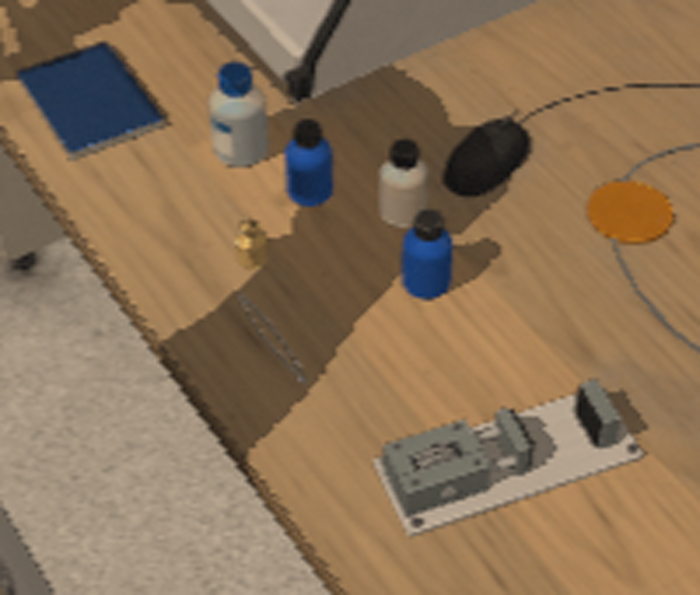

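View pics/top_crop.png

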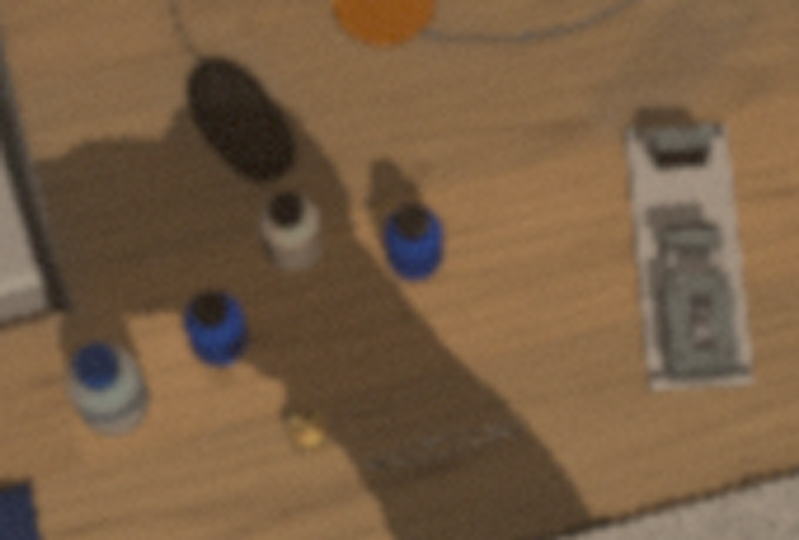

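```bash
cat > h.py <<'E'
from bench import *
import cv2, numpy as np
from scipy.spatial.transform import Rotation as Rn
def ray(n,px,state=None):
    c=calibration(n)
    u=cv2.undistortPoints(np.array([[px]],float),c["camera_matrix"],c["D"])[0,0]
    d=np.array([u[0],u[1],1.])
    if n=="wrist":
        T=c["tool_from_camera"]; R=Rn.from_quat(state["eef_rot"]).as_matrix()
        return R@T[:3,3]+state["ee_pos"], R@(T[:3,:3]@d)
    return -c["R"].T@c["t"], c["R"].T@d
def plane(n,px,z,state=None):
    o,d=ray(n,px,state); return o+d*(z-o[2])/d[2]
def proj(n,X,state=None):
    c=calibration(n); X=np.atleast_2d(np.asarray(X,float))
    if n=="wrist":
        T=c["tool_from_camera"]; R=Rn.from_quat(state["eef_rot"]).as_matrix()
        P=((X-state["ee_pos"])@R-T[:3,3])@T[:3,:3]
    else: P=X@c["R"].T+c["t"]
    return cv2.projectPoints(P.reshape(-1,1,3),np.zeros(3),np.zeros(3),c["camera_matrix"],c["D"])[0][:,0]
E
python3 - <<'E'
from h import *
np.set_printoptions(precision=4,suppress=True)
S=lambda x,y:(x/3.5+170-.35,y/3.5+130-.35)
T=lambda x,y:(x/4.7+180-.4,y/4.7+155-.4)
print("cap",plane("scene",S(404,150),.085),plane("top",T(287,203),.085))
print("blue1",plane("scene",S(307,130),.085),plane("top",T(212,303),.085))
print("blue2",plane("scene",S(428,219),.085),plane("top",T(414,219),.085))
print("buf",plane("scene",S(236,73),.103),plane("top",T(95,362),.103))
print("tw",plane("scene",S(240,297),.0),plane("scene",S(305,382),0))
print("wt",plane("scene",S(252,225),.048),plane("top",T(308,425),.048))
for p in [(628,128),(722,122),(752,384),(650,388)]: print("top corner",plane("top",T(*p),.008))
for p in [(378,462),(412,533),(643,452)]: print("sc corner",plane("scene",S(*p),.008))
E
```

```text
cap [0.6151 0.1412 0.085 ] [0.6193 0.1451 0.085 ]
blue1 [0.5542 0.2147 0.085 ] [0.5576 0.2185 0.085 ]
blue2 [0.5817 0.0543 0.085 ] [0.5811 0.0564 0.085 ]
buf [0.5302 0.3049 0.103 ] [0.5304 0.311  0.103 ]
tw [0.4285 0.1347 0.    ] [0.4256 0.016  0.    ]
wt [0.4635 0.1671 0.048 ] [0.4578 0.173  0.048 ]
top corner [ 0.6368 -0.1338  0.008 ]
top corner [ 0.6214 -0.2072  0.008 ]
top corner [ 0.4084 -0.1638  0.008 ]
top corner [ 0.4265 -0.0875  0.008 ]
sc corner [ 0.4282 -0.0961  0.008 ]
sc corner [ 0.4123 -0.1694  0.008 ]
sc corner [ 0.6202 -0.2113  0.008 ]
```

```bash
python3 - <<'E'
from h import *
np.set_printoptions(precision=4,suppress=True)
s=read_state(); R=Rn.from_quat(s["eef_rot"]).as_matrix(); print(R)
T=lambda x,y:(x/4.7+180-.4,y/4.7+155-.4)
print("mouse",[plane("top",T(*p),.02) for p in [(240,118),(270,182),(205,60),(295,160)]])
print("device",[plane("top",p,.1) for p in [(190,220),(68,250),(160,90)]])
print("notebook",plane("top",(168,276),.014))
# desired: tool x down, y along +-clamp y
a=np.deg2rad(-12)
cx=np.array([np.cos(a),np.sin(a),0]); cy=np.array([-np.sin(a),np.cos(a),0])
for sg in (1,-1):
    y=sg*cy; x=np.array([0,0,-1.]); z=np.cross(x,y)
    Rd=np.c_[x,y,z]; print(sg,z,np.degrees(Rn.from_matrix(R.T@Rd).as_rotvec())/45)
print("to bottle above", R.T@(np.array([.617,.143,.245])-s["ee_pos"])/.025)
E
```

```text
[[-0.0003  0.2578  0.9662]
 [-0.0011  0.9662 -0.2578]
 [-1.     -0.0011  0.    ]]
mouse [array([0.7234, 0.1612, 0.02  ]), array([0.6646, 0.1518, 0.02  ]), array([0.7793, 0.1759, 0.02  ]), array([0.6772, 0.1283, 0.02  ])]
device [array([0.5815, 0.3343, 0.1   ]), array([0.5882, 0.7497, 0.1   ]), array([1.1119, 0.3286, 0.1   ])]
notebook [0.432 0.46  0.014]
1 [ 0.9781 -0.2079  0.    ] [-0.0654 -0.      0.0014]
-1 [-0.9781  0.2079  0.    ] [3.9346 0.0022 0.    ]
to bottle above [ -0.0274 -13.0995  22.3707]
```

arm_command(targets=[-0.065,0,0,0,-0.6,0.8,1,0,0,0,0,-0.6,0.9,1,0,0,0,0,-0.6,1,1,0,0,0,0,-0.6,1,1,0,0,0,0,-0.6,1,1,0,0,0,0,-0.6,1,1,0,0,0,0,-0.6,1,1,0,0,0,0,-0.6,1,1,0,0,0,0,-0.6,1,1,0,0,0,0,-0.6,1,1,0,0,0,0,-0.6,1,1,0,0,0,0,-0.6,1,1])

```text
time: 1.15
ee_pos: [0.4122, 0.3599, 0.2395]
eef_rot: [0.066, 0.706, -0.07, 0.702]
ft_force: [-0.0, 1.3, 0.6]
width: 0.087
```

arm_command(targets=[0,0,0,0,-0.8,0.9,1,0,0,0,0,-0.8,0.9,1,0,0,0,0,-0.8,0.9,1,0,0,0,0,-0.8,0.9,1,0,0,0,0,-0.8,0.9,1,0,0,0,0,-0.8,0.9,1,0,0,0,0,-0.8,0.9,1,0,0,0,0,-0.6,0.5,1,0,0,0,0,-0.3,0.4,1,0,0,0,0,0,0,1])

```text
time: 1.98
ee_pos: [0.5663, 0.1473, 0.2376]
eef_rot: [0.068, 0.706, -0.075, 0.701]
ft_force: [-1.0, -1.8, 0.7]
width: 0.087
```

```bash
python3 - <<'E'
from h import *
s=read_state(); np.save("s1.npy",s); print(s["time"],s["ee_pos"])
cv2.imwrite("pics/wrist1.png",camera("wrist")[:,:,::-1])
print(proj("wrist",[[.617,.143,.085],[.617,.143,0],[.58,.055,.085],[.556,.217,.085]],s))
E
```

```text
1.9833 [0.56634442 0.14731374 0.23760166]
[[288.12613039 261.8956811 ]
 [287.17920743 228.94296583]
 [175.78391273 240.79474134]
 [365.33482232 174.57779872]]
```

View pics/wrist1.png

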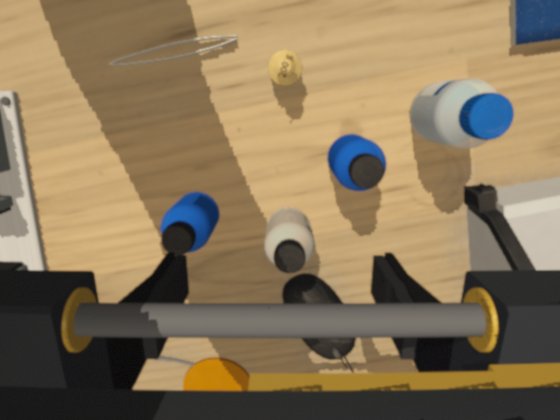

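```bash
python3 - <<'E'
from h import *
np.set_printoptions(precision=4,suppress=True)
s=np.load("s1.npy",allow_pickle=True).item()
im=cv2.imread("pics/wrist1.png")
roi=im[200:290,250:330]; 
cv2.imwrite("pics/w1crop.png",cv2.resize(roi,None,fx=6,fy=6,interpolation=cv2.INTER_CUBIC))
g=cv2.cvtColor(roi,cv2.COLOR_BGR2GRAY)
m=(g<45).astype(np.uint8); n,l,st,c=cv2.connectedComponentsWithStats(m)
for i in range(1,n):
    if st[i,4]>60: print(st[i],c[i]+[250,200], plane("wrist",c[i]+[250,200],.085,s))
# body left/right edges
row=im[225,260:325]; print(row[:, :].tolist()[::3])
E
```

```text
[ 25  41  27  30 192] [283.4583 253.8958] [0.6091 0.1406 0.085 ]
[ 34  74  46  16 501] [305.3134 283.0659] [0.6393 0.1536 0.085 ]
[[80, 117, 146], [80, 118, 145], [99, 127, 149], [120, 141, 156], [125, 149, 165], [134, 159, 175], [146, 171, 188], [155, 180, 195], [159, 184, 197], [159, 184, 196], [158, 184, 196], [155, 181, 195], [149, 175, 191], [140, 164, 181], [123, 146, 163], [104, 124, 139], [102, 114, 120], [118, 165, 197], [123, 175, 209], [123, 175, 208], [122, 173, 207], [122, 173, 206]]
```

View pics/w1crop.png

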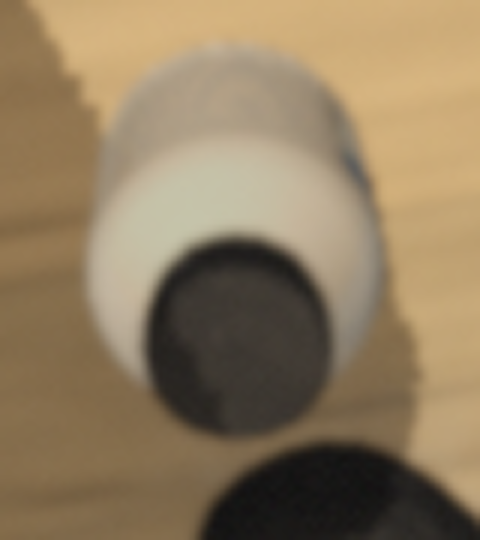

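```bash
python3 - <<'E'
from h import *
np.set_printoptions(precision=4,suppress=True)
s=np.load("s1.npy",allow_pickle=True).item()
im=cv2.imread("pics/wrist1.png")
roi=im[130:290,150:400]
cv2.imwrite("pics/w1crop2.png",cv2.resize(roi,None,fx=3.2,fy=3.2,interpolation=cv2.INTER_CUBIC))
def tri(*prs):
    A=np.zeros((3,3));b=np.zeros(3)
    for o,d in prs:
        d=d/np.linalg.norm(d);M=np.eye(3)-np.outer(d,d);A+=M;b+=M@o
    return np.linalg.solve(A,b)
S=lambda x,y:(x/3.5+170-.35,y/3.5+130-.35)
T=lambda x,y:(x/4.7+180-.4,y/4.7+155-.4)
for nm,sp,tp,wp in [("white",S(404,147),T(287,203),(289.8,257.7)),("blue2",S(428,219),T(412,217),(179,239)),("blue1",S(307,130),T(212,303),(367,172))]:
    print(nm,tri(ray("scene",sp),ray("top",tp),ray("wrist",wp,s)),tri(ray("scene",sp),ray("wrist",wp,s)),tri(ray("scene",sp),ray("top",tp)))
E
```

```text
white [0.6171 0.145  0.0842] [0.6157 0.1447 0.0846] [0.6188 0.1453 0.0843]
blue2 [0.5824 0.0568 0.0821] [0.5816 0.0565 0.0821] [0.5841 0.0572 0.0814]
blue1 [0.5567 0.2188 0.0814] [0.5559 0.2191 0.0807] [0.5577 0.2188 0.081 ]
```

View pics/w1crop2.png

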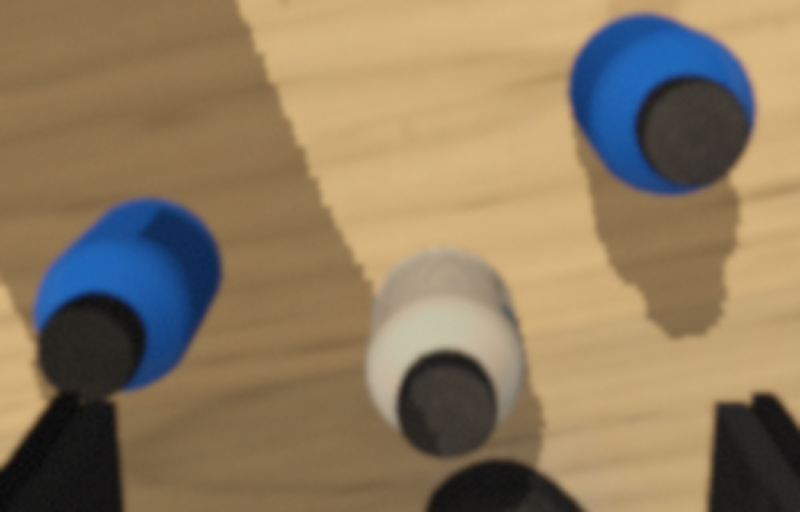

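```bash
cat >> h.py <<'E'
np.set_printoptions(precision=4,suppress=True)
def go(pos,yawdeg=-12.0):
    s=read_state(); R=Rn.from_quat(s["eef_rot"]).as_matrix()
    a=np.deg2rad(yawdeg); z=np.array([np.cos(a),np.sin(a),0]); x=np.array([0,0,-1.]); y=np.cross(z,x)
    Rd=np.c_[x,y,z]
    print("t",s["time"],"ee",s["ee_pos"],"turn",np.degrees(Rn.from_matrix(R.T@Rd).as_rotvec())/45,"shift",R.T@(np.array(pos)-s["ee_pos"])/.025,"F",s["ft_force"],"w",s["width"])
E
python3 - <<'E'
from h import *
s=read_state()
print(plane("wrist",(289.8,257.7),.085,s))
go([.615,.1435,.13]); go([.615,.1435,.058])
E
```

```text
[0.6126 0.1465 0.085 ]
t 2.0333 ee [0.5655 0.1486 0.2375] turn [ 0.0107 -0.008   0.0128] shift [4.2854 0.2404 2.0067] F [ 0.7319 -0.84   -0.0917] w 0.08698034379141262
t 2.0333 ee [0.5655 0.1486 0.2375] turn [ 0.0107 -0.008   0.0128] shift [7.1652 0.2693 2.025 ] F [ 0.7319 -0.84   -0.0917] w 0.08698034379141262
```

arm_command(targets=[0.01,-0.008,0.012,0,0.15,1,1,0,0,0,0,0.12,0.9,1,0,0,0,0,0,0.1,1,0,0,0,1,0,0,1,0,0,0,1,0,0,1,0,0,0,1,0,0,1,0,0,0,0.7,0,0,1,0,0,0,0.3,0,0,1,0,0,0,0,0,0,1])

```text
time: 2.78
ee_pos: [0.6105, 0.1599, 0.1335]
eef_rot: [0.071, 0.705, -0.067, 0.702]
ft_force: [-1.1, 0.7, -1.2]
width: 0.087
```

```bash
python3 - <<'E'
from h import *
go([.615,.1445,.058])
s=read_state()
cv2.imwrite("pics/wrist2.png",camera("wrist")[:,:,::-1])
print(proj("wrist",[[.615,.1445,.085]],s))
E
```

```text
t 2.7833 ee [0.6105 0.1599 0.1335] turn [ 0.018  -0.0058 -0.0075] shift [ 3.014  -0.5869  0.3087] F [-1.0773  0.732  -1.246 ] w 0.08699851192704572
[[252.4186 267.2765]]
```

View pics/wrist2.png

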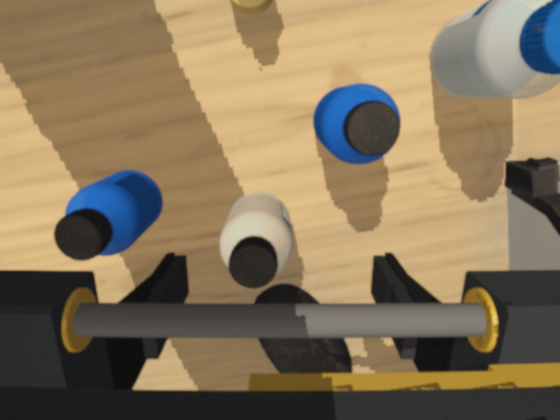

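arm_command(targets=[0.018,-0.006,-0.008,0,-0.55,0.2,1,0,0,0,0,0,0,1])

```text
time: 3.0
ee_pos: [0.6135, 0.1458, 0.1363]
eef_rot: [0.074, 0.702, -0.073, 0.704]
ft_force: [0.4, -1.1, 0.2]
width: 0.0869
```

```bash
python3 - <<'E'
from h import *
go([.6135,.1445,.058])
E
```

```text
t 3.0 ee [0.6135 0.1458 0.1363] turn [ 0.0011  0.0036 -0.001 ] shift [ 3.1333 -0.0551  0.0016] F [ 0.3638 -1.1078  0.2322] w 0.08691471586840857
```

arm_command(targets=[0,0,0,0.8,-0.04,0,1,0,0,0,0.8,0,0,1,0,0,0,0.8,0,0,1,0,0,0,0.5,0,0,1,0,0,0,0,0,0,1])

```text
time: 3.42
ee_pos: [0.6191, 0.1435, 0.07]
eef_rot: [0.077, 0.697, -0.073, 0.709]
ft_force: [-1.7, 0.5, 0.3]
width: 0.0867
```

```bash
python3 - <<'E'
from h import *
go([.6135,.1445,.058])
E
```

```text
t 3.4167 ee [0.6191 0.1435 0.07  ] turn [-0.0044  0.0193 -0.0095] shift [ 0.4755 -0.0103 -0.2334] F [-1.692   0.4508  0.2833] w 0.08670626934068332
```

arm_command(targets=[-0.004,0.02,-0.009,0.45,0,-0.2,1,0,0,0,0,0,0,0.8])

```text
time: 3.58
ee_pos: [0.6149, 0.1444, 0.0597]
eef_rot: [0.074, 0.703, -0.074, 0.703]
ft_force: [-0.7, 0.4, -0.8]
width: 0.0846
```

```bash
python3 - <<'E'
from h import *
go([.6135,.1445,.058])
E
```

```text
t 3.5833 ee [0.6149 0.1444 0.0597] turn [-0.001  -0.0004 -0.0008] shift [ 0.0674 -0.0076 -0.0542] F [-0.6902  0.4463 -0.804 ] w 0.08459179739976636
```

Good. Close gently.

arm_command(targets=[0,0,0,0,0,0,0.3,0,0,0,0,0,0,0.3,0,0,0,0,0,0,0.3,0,0,0,0,0,0,0.3,0,0,0,0,0,0,0.3,0,0,0,0,0,0,0.3], newtons=15)

```text
time: 4.08
ee_pos: [0.6169, 0.1451, 0.0634]
eef_rot: [0.075, 0.702, -0.073, 0.705]
ft_force: [-1.5, -0.3, 0.4]
width: 0.0487
```

```bash
python3 - <<'E'
from h import *
go([.6135,.1445,.058])
E
```

```text
t 4.0833 ee [0.6169 0.1451 0.0634] turn [-0.0007  0.0049 -0.004 ] shift [ 0.214  -0.0523 -0.1304] F [-1.5028 -0.2544  0.3697] w 0.0486669000189958
```

arm_command(targets=[0,0,0,0.12,0,-0.06,0.3,0,0,0,0,0,0,0.3,0,0,0,0,0,0,0.3])

```text
time: 4.33
ee_pos: [0.6176, 0.1449, 0.063]
eef_rot: [0.076, 0.7, -0.073, 0.706]
ft_force: [0.0, -0.1, -0.6]
width: 0.0452
```

```bash
python3 - <<'E'
from h import *
go([.6135,.1445,.058])
E
```

```text
t 4.3333 ee [0.6176 0.1449 0.063 ] turn [-0.0017  0.011  -0.0062] shift [ 0.2004 -0.0526 -0.1577] F [ 0.0135 -0.0534 -0.6175] w 0.045151454914256185
```

arm_command(targets=[0,0.011,-0.006,-0.3,0,0,0.3,0,0,0,-0.8,0,0,0.3,0,0,0,-1,0,0,0.3,0,0,0,-1,0,0,0.3,0,0,0,-1,0,0,0.3,0,0,0,-0.5,0,0,0.3])

```text
time: 4.83
ee_pos: [0.6134, 0.1444, 0.1758]
eef_rot: [0.072, 0.707, -0.076, 0.699]
ft_force: [0.7, 0.4, -0.5]
width: 0.0456
```

```bash
python3 - <<'E'
from h import *
go([.55,-.156,.19])
s=read_state(); np.save("s3.npy",s)
cv2.imwrite("pics/wrist3.png",camera("wrist")[:,:,::-1])
E
```

```text
t 4.8333 ee [0.6134 0.1444 0.1758] turn [-0.0014 -0.0147  0.0083] shift [ -0.4864 -12.2828   0.0252] F [ 0.7176  0.3586 -0.4806] w 0.04557541048097761
```

View pics/wrist3.png

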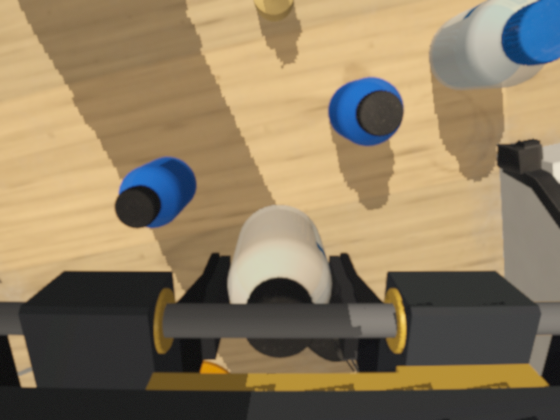

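arm_command(targets=[0,-0.015,0.008,-0.4,-0.6,0,0.3,0,0,0,-0.3,-1,-0.15,0.3,0,0,0,-0.2,-1,-0.2,0.3,0,0,0,0,-1,-0.2,0.3,0,0,0,0,-1,-0.2,0.3,0,0,0,0,-1,-0.2,0.3,0,0,0,0,-1,-0.2,0.3,0,0,0,0,-1,-0.2,0.3,0,0,0,0,-1,-0.2,0.3,0,0,0,0,-1,-0.2,0.3,0,0,0,0,-0.8,-0.2,0.3,0,0,0,0,-0.5,0,0.3])

```text
time: 5.88
ee_pos: [0.5014, -0.117, 0.1896]
eef_rot: [0.072, 0.706, -0.07, 0.701]
ft_force: [0.2, -0.4, -1.7]
width: 0.0457
```

arm_command(targets=[0,0,0,0,0,0,0.3])

```text
time: 5.97
ee_pos: [0.5, -0.12, 0.1888]
eef_rot: [0.073, 0.706, -0.072, 0.7]
ft_force: [-0.6, 0.5, -2.1]
width: 0.0456
```

```bash
python3 - <<'E'
from h import *
go([.565,-.158,.19])
s=read_state(); np.save("s4.npy",s)
for n in ["wrist","scene","top"]:
  cv2.imwrite(f"pics/{n}4.png",camera(n)[:,:,::-1])
E
```

```text
t 5.9667 ee [ 0.5    -0.12    0.1888] turn [ 0.0054 -0.0106 -0.0009] shift [-0.0708 -0.9594  2.8548] F [-0.601   0.532  -2.1054] w 0.045600441014177075
```

View pics/wrist4.png

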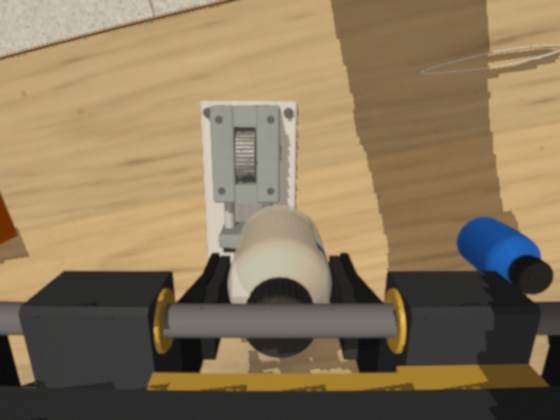

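```bash
python3 - <<'E'
from h import *
im=cv2.imread("pics/wrist4.png")
cv2.imwrite("pics/w4crop.png",cv2.resize(im[90:260,180:320],None,fx=4,fy=4,interpolation=cv2.INTER_CUBIC)[:600])
E
```

```text
(no output)
```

View pics/w4crop.png

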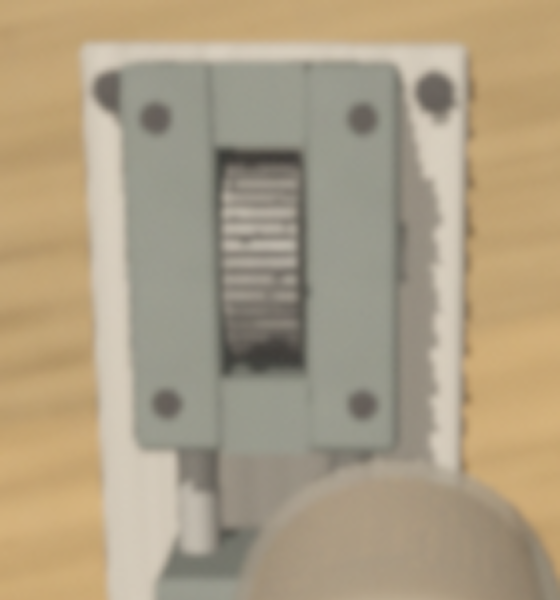

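```bash
python3 - <<'E'
from h import *
im=cv2.imread("pics/scene4.png")
cv2.imwrite("pics/s4crop.png",cv2.resize(im[190:290,240:380],None,fx=5.5,fy=5.5,interpolation=cv2.INTER_CUBIC))
E
```

```text
(no output)
```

View pics/s4crop.png

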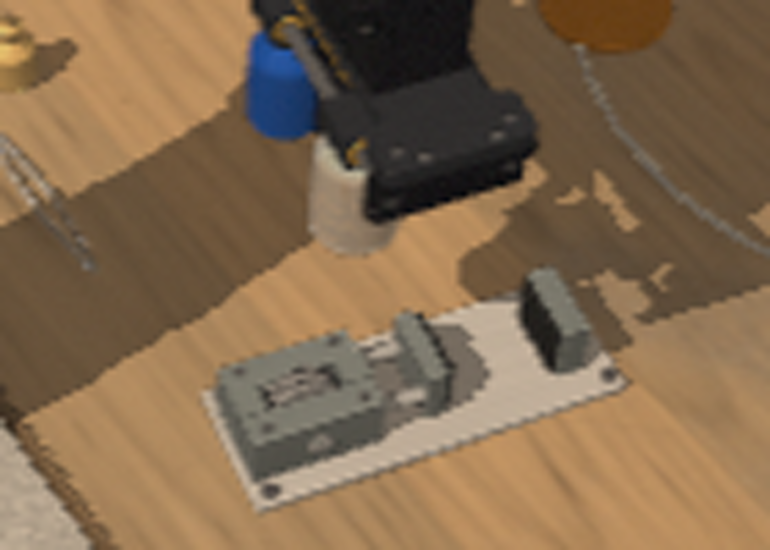

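```bash
python3 - <<'E'
from h import *
s=np.load("s4.npy",allow_pickle=True).item()
W=lambda x,y:(x/4+180-.375,y/4+90-.375)
S=lambda x,y:(x/5.5+240-.4,y/5.5+190-.4)
loc=[];wd=[]
for px,z,l in [((82,45),.008,(-117,40)),((466,45),.008,(-117,-40)),((121,64),.044,(-114,26)),((397,63),.044,(-114,-26)),((137,449),.044,(-40,26)),((396,449),.044,(-40,-26))]:
    p=plane("wrist",W(*px),z,s); print(p); 
    loc.append(np.array(l)/1000); wd.append(p[:2])
loc=np.array(loc);wd=np.array(wd)
def fit(loc,wd):
    lc,wc=loc.mean(0),wd.mean(0); A=(wd-wc).T@(loc-lc); U,_,V=np.linalg.svd(A); R=U@V
    t=wc-R@lc; print("yaw",np.degrees(np.arctan2(R[1,0],R[0,0])),"origin",t,"res",wd-(loc@R.T+t)); return R,t
R,t=fit(loc,wd)
for n,l,z in [("bottle",(.037,0),.008),("wheel",(-.077,0),.05),("fixed",(.06,0),.027)]: print(n,R@np.array(l)+t)
l2=[];w2=[]
for px,z,l in [((205,395),.008,(-117,40)),((262,510),.008,(-117,-40)),((628,383),.008,(97,-40))]:
    p=plane("scene",S(*px),z); print(p); l2.append(np.array(l)/1000); w2.append(p[:2])
R2,t2=fit(np.array(l2),np.array(w2))
for l in [(.037,0),(-.077,0)]: print(R2@np.array(l)+t2)
# overlay projected fixed jaw / jaw in scene
E
```

```text
[ 0.408  -0.1668  0.008 ]
[ 0.4243 -0.0898  0.008 ]
[ 0.4143 -0.1536  0.044 ]
[ 0.4246 -0.1043  0.044 ]
[ 0.4854 -0.169   0.044 ]
[ 0.4958 -0.1194  0.044 ]
yaw -11.970426133961428 origin [ 0.5304 -0.1525] res [[ 0.0003  0.0006]
 [ 0.     -0.0006]
 [ 0.0008  0.0007]
 [ 0.0003 -0.0008]
 [-0.0005  0.0007]
 [-0.0009 -0.0006]]
bottle [ 0.5666 -0.1602]
wheel [ 0.4551 -0.1366]
fixed [ 0.5891 -0.165 ]
[ 0.4268 -0.0941  0.008 ]
[ 0.4112 -0.1703  0.008 ]
[ 0.6201 -0.2132  0.008 ]
yaw -11.36277913682405 origin [ 0.5335 -0.1551] res [[ 0.0002 -0.0013]
 [ 0.0004  0.001 ]
 [-0.0005  0.0003]]
[ 0.5697 -0.1624]
[ 0.458 -0.14 ]
```

```bash
python3 - <<'E'
from h import *
S=lambda x,y:(x/5.5+240-.4,y/5.5+190-.4)
a=np.deg2rad(-12);cx=np.array([np.cos(a),np.sin(a)]);cy=np.array([-np.sin(a),np.cos(a)])
o=np.array([.5335,-.1551])
for p in [(397,318),(416,314),(452,372),(522,275),(550,268),(595,335)]:
    q=plane("scene",S(*p),.046)[:2]-o; print(p,q@cx,q@cy)
# where is the held bottle bottom vs TCP
im=cv2.imread("pics/s4crop.png"); cv2.imwrite("pics/s4jaw.png",cv2.resize(im[230:430,340:640],None,fx=2.6,fy=2.6,interpolation=cv2.INTER_CUBIC))
s=np.load("s4.npy",allow_pickle=True).item()
R=Rn.from_quat(s["eef_rot"]).as_matrix()
print((proj("scene",s["ee_pos"]+R@np.array([.063,0,0]))-[240,190]+.4)*5.5)
go([.5335+.03*cx[0],-.1551+.03*cx[1]-.001,.16])
E
```

```text
(397, 318) -0.014656554985067259 0.02101713923979265
(416, 314) -0.004188618465105694 0.0197351199189115
(452, 372) -0.0028586245498909537 -0.021436870923400624
(522, 275) 0.05996308031094758 0.022679647553005135
(550, 268) 0.07618622790416438 0.021437312569662647
(595, 335) 0.07751689764363708 -0.02750696784926662
[[354.6629 226.4018]]
t 6.1167 ee [ 0.5014 -0.1161  0.189 ] turn [ 0.0112 -0.0105 -0.0022] shift [ 1.1366 -1.3238  2.7864] F [ 0.1041  0.1122 -1.6862] w 0.04573956727188162
```

View pics/s4jaw.png

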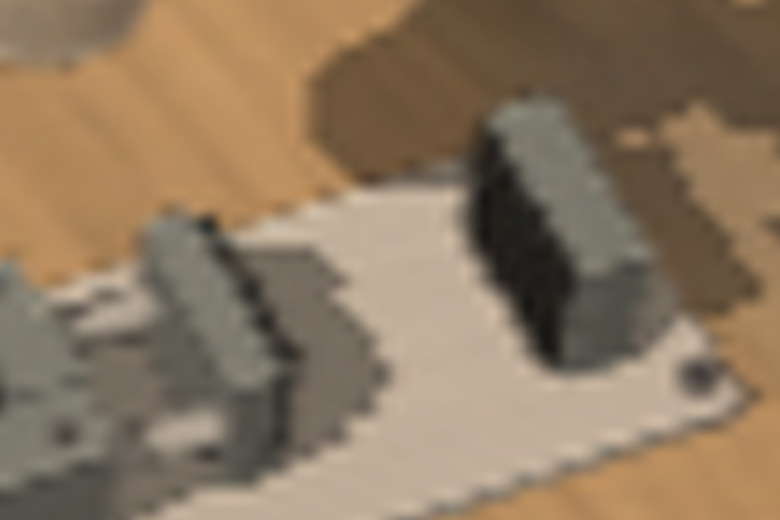

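arm_command(targets=[0.011,-0.01,-0.002,0,-0.5,0.95,0.3,0,0,0,0,-0.45,0.95,0.3,0,0,0,0.3,-0.3,0.8,0.3,0,0,0,0.3,0,0,0.3])

```text
time: 6.45
ee_pos: [0.5663, -0.1539, 0.1733]
eef_rot: [0.071, 0.703, -0.069, 0.704]
ft_force: [-1.5, 0.1, -1.1]
width: 0.0456
```

```bash
python3 - <<'E'
from h import *
go([.5635,-.1605,.09])
E
```

```text
t 6.45 ee [ 0.5663 -0.1539  0.1733] turn [ 0.0143  0.0022 -0.0048] shift [ 3.3321 -0.2943 -0.0619] F [-1.5475  0.0711 -1.0583] w 0.04559929888233364
```

arm_command(targets=[0.014,0.002,-0.005,0.4,-0.28,-0.06,0.3,0,0,0,0.8,0,0,0.3,0,0,0,0.8,0,0,0.3,0,0,0,0.3,0,0,0.3])

```text
time: 6.78
ee_pos: [0.564, -0.1563, 0.111]
eef_rot: [0.072, 0.704, -0.073, 0.703]
ft_force: [-0.6, 0.2, -0.9]
width: 0.0457
```

```bash
python3 - <<'E'
from h import *
go([.5635,-.1605,.09])
cv2.imwrite("pics/s5.png",cv2.resize(camera("scene")[190:290,240:380,::-1],None,fx=5.5,fy=5.5,interpolation=cv2.INTER_CUBIC))
E
```

```text
t 6.7833 ee [ 0.564  -0.1563  0.111 ] turn [ 0.0053 -0.0022  0.0005] shift [ 0.8398 -0.1692  0.0172] F [-0.5502  0.2167 -0.8776] w 0.045741787155483785
```

View pics/s5.png

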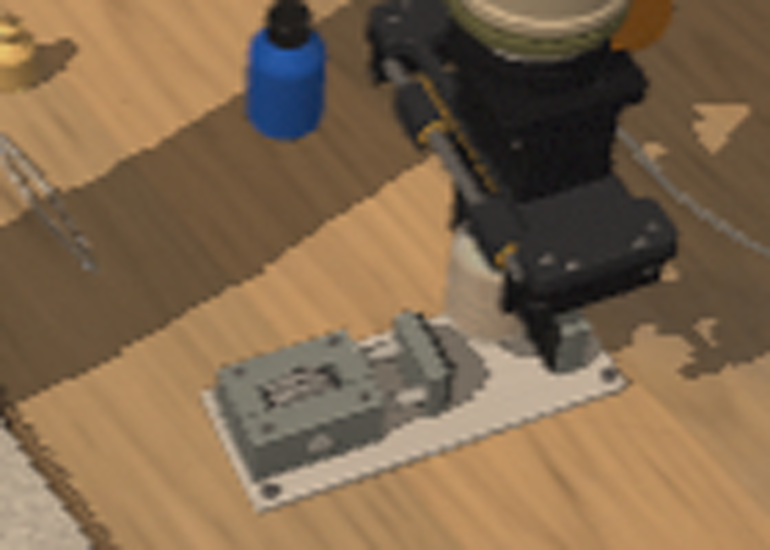

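arm_command(targets=[0.005,-0.002,0,0,-0.17,0,0.3,0,0,0,0.4,0,0,0.3,0,0,0,0.3,0,0,0.3,0,0,0,0.15,0,0,0.3])

```text
time: 7.17
ee_pos: [0.5632, -0.1592, 0.0898]
eef_rot: [0.074, 0.703, -0.073, 0.704]
ft_force: [-0.4, -0.8, -0.3]
width: 0.0459
```

```bash
python3 - <<'E'
from h import *
go([.5635,-.1605,.071])
cv2.imwrite("pics/s6.png",cv2.resize(camera("scene")[190:290,240:380,::-1],None,fx=5.5,fy=5.5,interpolation=cv2.INTER_CUBIC))
cv2.imwrite("pics/w6.png",camera("wrist")[:,:,::-1])
E
```

```text
t 7.1667 ee [ 0.5632 -0.1592  0.0898] turn [ 0.0019  0.0013 -0.0007] shift [ 0.7507 -0.0481  0.0201] F [-0.3789 -0.8244 -0.2985] w 0.045854546405302274
```

View pics/s6.png

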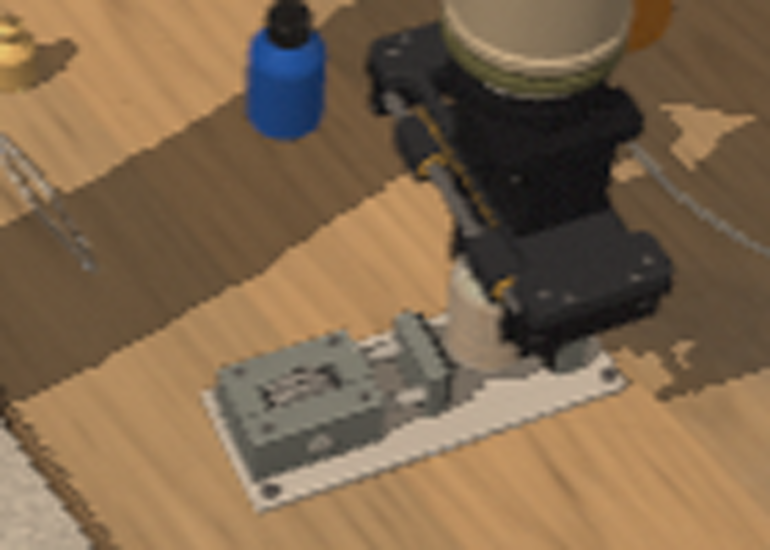

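View pics/w6.png

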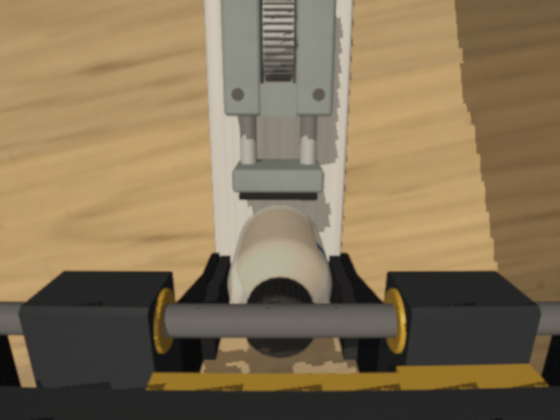

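arm_command(targets=[0,0.001,0,0.25,-0.05,0.02,0.3,0,0,0,0.2,0,0,0.3,0,0,0,0.15,0,0,0.3])

```text
time: 7.52
ee_pos: [0.5645, -0.1607, 0.0752]
eef_rot: [0.074, 0.702, -0.073, 0.704]
ft_force: [0.8, 0.6, -0.9]
width: 0.0456
```

```bash
python3 - <<'E'
from h import *
go([.5635,-.1605,.071])
E
```

```text
t 7.5167 ee [ 0.5645 -0.1607  0.0752] turn [ 0.0022  0.003  -0.0011] shift [ 0.1699  0.0005 -0.0423] F [ 0.8075  0.5974 -0.938 ] w 0.045568554259300814
```

arm_command(targets=[0,0.002,0,0.1,0,-0.04,0.3,0,0,0,0.06,0,0,0.3])

```text
time: 7.68
ee_pos: [0.5632, -0.1606, 0.0702]
eef_rot: [0.074, 0.703, -0.073, 0.703]
ft_force: [-4.7, 1.2, 11.5]
width: 0.0458
```

```bash
python3 - <<'E'
from h import *
go([.5635,-.1605,.071])
E
```

```text
t 7.6833 ee [ 0.5632 -0.1606  0.0702] turn [ 0.002  -0.0002 -0.001 ] shift [-0.031   0.0048  0.0108] F [-4.662   1.1601 11.529 ] w 0.04575672837891748
```

arm_command(targets=[0,0,0,0,0,0,0.3,0,0,0,0,0,0,0.6,0,0,0,0,0,0,0.85,0,0,0,0,0,0,0.85,0,0,0,0,0,0,0.85])

```text
time: 8.1
ee_pos: [0.5637, -0.1608, 0.0707]
eef_rot: [0.074, 0.703, -0.073, 0.704]
ft_force: [0.3, -0.9, 0.0]
width: 0.0649
```

```bash
python3 - <<'E'
from h import *
go([.5635,-.1605,.071])
cv2.imwrite("pics/w7.png",camera("wrist")[:,:,::-1])
E
```

```text
t 8.1 ee [ 0.5637 -0.1608  0.0707] turn [ 0.0019  0.0013 -0.0011] shift [-0.0105  0.0096 -0.0114] F [ 0.2613 -0.923   0.0266] w 0.0648862361899847
```

View pics/w7.png

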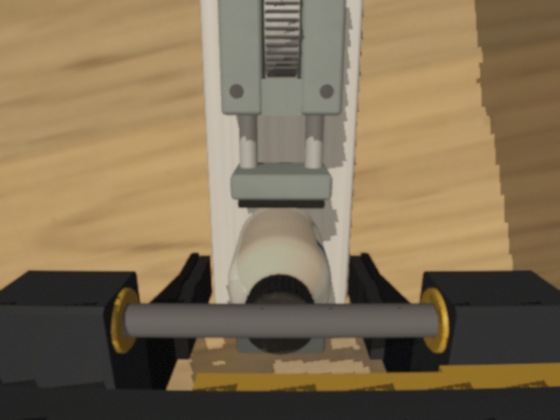

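arm_command(targets=[0,0,0,-0.3,0,0,0.85,0,0,0,-0.7,0,0,0.85,0,0,0,-1,0,0,0.85,0,0,0,-1,0,0,0.85,0,0,0,-0.9,0,0,0.85,0,0,0,-0.4,0,0,0.5])

```text
time: 8.65
ee_pos: [0.5616, -0.1607, 0.1819]
eef_rot: [0.074, 0.705, -0.074, 0.702]
ft_force: [0.0, -0.6, 0.9]
width: 0.0714
```

```bash
python3 - <<'E'
from h import *
go([.447,-.135,.16])
cv2.imwrite("pics/s8.png",cv2.resize(camera("scene")[190:290,240:380,::-1],None,fx=5.5,fy=5.5,interpolation=cv2.INTER_CUBIC))
E
```

```text
t 8.65 ee [ 0.5616 -0.1607  0.1819] turn [ 0.001  -0.0059  0.0004] shift [ 0.8991  0.0563 -4.6924] F [ 0.0017 -0.6301  0.901 ] w 0.07135550013044065
```

View pics/s8.png

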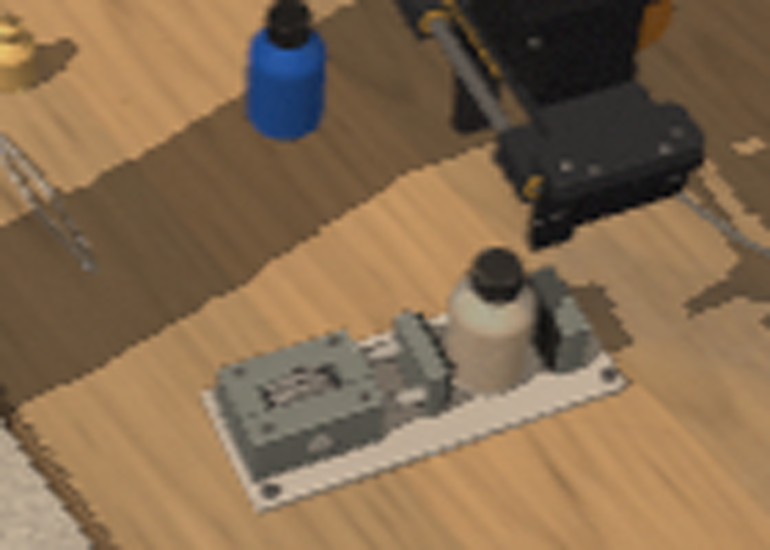

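arm_command(targets=[0,-0.006,0,0,0.01,-0.5,0,0,0,0,0,0,-0.9,0,0,0,0,0,0,-0.95,0,0,0,0,0.3,0,-0.95,0,0,0,0,0.4,0,-0.8,0,0,0,0,0.5,0,-0.5,0,0,0,0,0.5,0,0,0,0,0,0,0.5,0,0,0,0,0,0,0.3,0,0,0])

```text
time: 9.45
ee_pos: [0.444, -0.1349, 0.1151]
eef_rot: [0.073, 0.702, -0.073, 0.705]
ft_force: [0.1, -0.6, 0.3]
width: 0.0111
```

```bash
python3 - <<'E'
from h import *
go([.448,-.136,.085])
s=read_state(); np.save("s9.npy",s)
cv2.imwrite("pics/s9.png",cv2.resize(camera("scene")[190:290,240:380,::-1],None,fx=5.5,fy=5.5,interpolation=cv2.INTER_CUBIC))
cv2.imwrite("pics/w9.png",camera("wrist")[:,:,::-1])
E
```

```text
t 9.45 ee [ 0.444  -0.1349  0.1151] turn [ 0.0031  0.0055 -0.0018] shift [ 1.2042 -0.0119  0.1589] F [ 0.0853 -0.5596  0.3195] w 0.011123699265047441
```

View pics/s9.png

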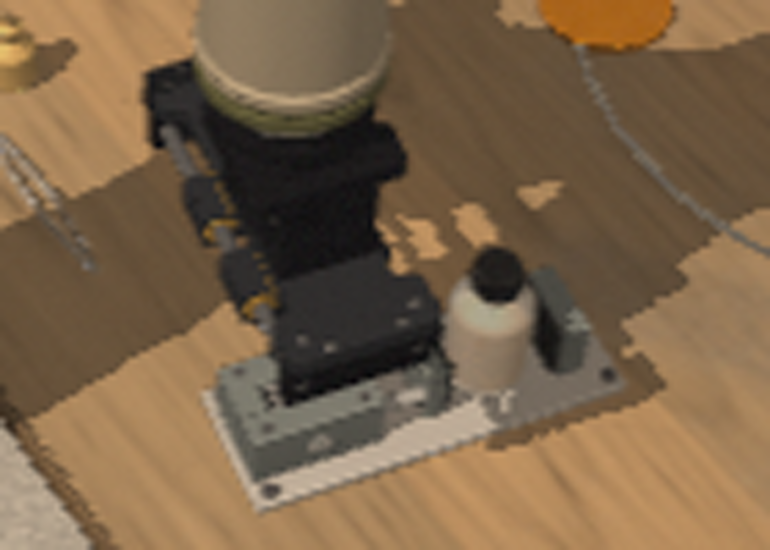

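View pics/w9.png

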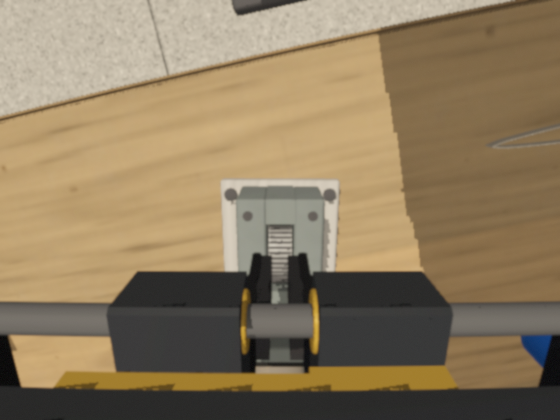

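arm_command(targets=[0,0.005,0,0.6,0,0.1,0,0,0,0,0.5,0,0.05,0,0,0,0,0.2,0,0,0])

```text
time: 9.8
ee_pos: [0.4501, -0.1363, 0.0838]
eef_rot: [0.073, 0.702, -0.073, 0.704]
ft_force: [0.2, -0.0, 0.5]
width: 0.0004
```

```bash
python3 - <<'E'
from h import *
go([.448,-.136,.072])
E
```

```text
t 9.8 ee [ 0.4501 -0.1363  0.0838] turn [ 0.0029  0.0034 -0.001 ] shift [ 0.4718 -0.0058 -0.0842] F [ 0.1773 -0.0345  0.4967] w 0.0004460159422237408
```

arm_command(targets=[0,0.003,0,0.3,0,-0.06,0,0,0,0,0.15,0,0,0])

```text
time: 9.97
ee_pos: [0.4491, -0.1361, 0.0723]
eef_rot: [0.073, 0.703, -0.073, 0.703]
ft_force: [-0.6, 0.5, 5.1]
width: 0.0006
```

arm_command(targets=[0,0,0,0.1,0,0,0])

```text
time: 10.05
ee_pos: [0.4509, -0.1365, 0.0715]
eef_rot: [0.073, 0.702, -0.073, 0.705]
ft_force: [-5.2, 2.1, 44.3]
width: 0.0003
```

arm_command(targets=[0,0.004,0,0.01,0,0.1,0,0,0,0,0.015,0,0.15,0])

```text
time: 10.22
ee_pos: [0.459, -0.1382, 0.0731]
eef_rot: [0.074, 0.702, -0.073, 0.705]
ft_force: [-1.1, -0.1, 0.4]
width: 0.0004
```

```bash
python3 - <<'E'
from h import *
go([.457,-.138,.072])
E
```

```text
t 10.2167 ee [ 0.459  -0.1382  0.0731] turn [ 0.0025  0.0056 -0.0025] shift [ 0.0439 -0.0081 -0.0786] F [-1.1249 -0.0635  0.4034] w 0.00040397671832404354
```

arm_command(targets=[0,0.004,0,0.07,0,0.05,0,0,0,0,0.03,0,0.12,0])

```text
time: 10.38
ee_pos: [0.4647, -0.1394, 0.0722]
eef_rot: [0.074, 0.702, -0.072, 0.705]
ft_force: [-3.6, 0.0, 11.3]
width: 0.0008
```

```bash
python3 - <<'E'
from h import *
go([.457,-.138,.072])
E
```

```text
t 10.3833 ee [ 0.4647 -0.1394  0.0722] turn [ 0.0024  0.0045 -0.0034] shift [ 0.0054 -0.0093 -0.3133] F [-3.6191  0.0366 11.3498] w 0.0007762338513599108
```

arm_command(targets=[0,0.004,0,-0.2,0,0,0,0,0,0,0,0,-0.4,0,0,0,0,0,0,-0.3,0,0,0,0,0.05,0,0,0])

```text
time: 10.72
ee_pos: [0.4462, -0.1358, 0.076]
eef_rot: [0.074, 0.703, -0.073, 0.703]
ft_force: [0.2, -0.3, -0.3]
width: 0.0006
```

```bash
python3 - <<'E'
from h import *
go([.447,-.136,.0722])
E
```

```text
t 10.7167 ee [ 0.4462 -0.1358  0.076 ] turn [ 0.002  -0.0005 -0.0025] shift [ 0.152  -0.0022  0.0336] F [ 0.1838 -0.2722 -0.2634] w 0.0005669643977012528
```

arm_command(targets=[0,0,0,0.14,0,0,0,0,0,0,0.04,0,0.08,0,0,0,0,0.03,0,0.14,0,0,0,0,0.03,0,0.14,0])

```text
time: 11.05
ee_pos: [0.4555, -0.1376, 0.0721]
eef_rot: [0.075, 0.702, -0.072, 0.704]
ft_force: [-4.1, -0.5, 12.9]
width: 0.0005
```

```bash
python3 - <<'E'
from h import *
go([.457,-.138,.0722])
E
```

```text
t 11.05 ee [ 0.4555 -0.1376  0.0721] turn [ 0.0018  0.0037 -0.0059] shift [-0.0034 -0.0018  0.0627] F [-4.0626 -0.4612 12.9207] w 0.0005012350220292385
```

Works well (13 N down, 4 N drag). Continue the stroke, then go back.

arm_command(targets=[0,0,0,0.03,0,0.14,0,0,0,0,0.03,0,0.14,0])

```text
time: 11.22
ee_pos: [0.4637, -0.1394, 0.0721]
eef_rot: [0.075, 0.701, -0.072, 0.705]
ft_force: [-3.0, 1.2, 13.5]
width: 0.0
```

arm_command(targets=[0.002,0.003,-0.005,-0.2,0,0,0,0,0,0,0,0,-0.4,0,0,0,0,0,0,-0.3,0,0,0,0,0.05,0,0,0])

```text
time: 11.55
ee_pos: [0.445, -0.1356, 0.0751]
eef_rot: [0.074, 0.703, -0.074, 0.704]
ft_force: [-0.8, -0.8, 0.4]
width: 0.0007
```

```bash
python3 - <<'E'
from h import *
go([.447,-.136,.0722])
cv2.imwrite("pics/s10.png",cv2.resize(camera("scene")[190:290,240:380,::-1],None,fx=5.5,fy=5.5,interpolation=cv2.INTER_CUBIC))
E
```

```text
t 11.55 ee [ 0.445  -0.1356  0.0751] turn [-0.0006  0.0023 -0.0013] shift [0.1158 0.0006 0.0821] F [-0.7615 -0.7948  0.3611] w 0.0007366046271991536
```

View pics/s10.png

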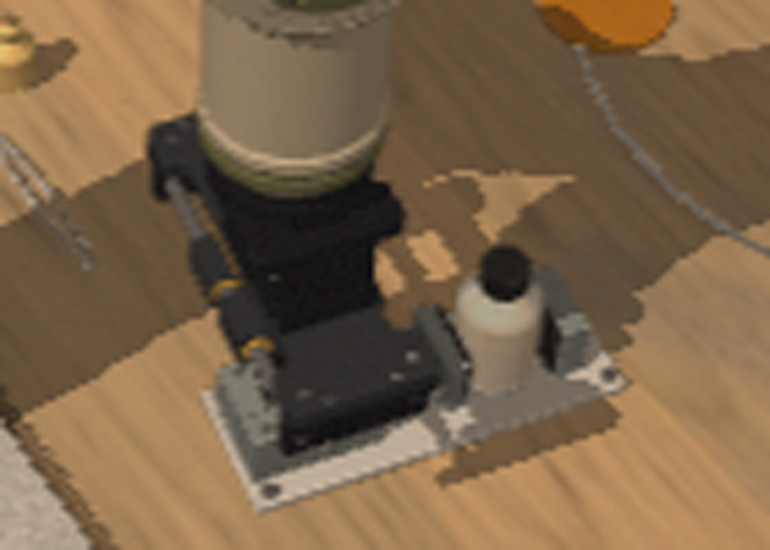

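arm_command(targets=[0,0.002,0,0.12,0,0.04,0,0,0,0,0.04,0,0.08,0,0,0,0,0.03,0,0.14,0,0,0,0,0.03,0,0.14,0])

```text
time: 11.93
ee_pos: [0.4531, -0.1371, 0.0717]
eef_rot: [0.076, 0.705, -0.072, 0.702]
ft_force: [-29.6, 7.4, 43.3]
width: -0.0
```

arm_command(targets=[0,0,0,0.03,0,0.14,0,0,0,0,0.03,0,0.12,0])

```text
time: 12.1
ee_pos: [0.4536, -0.1373, 0.0717]
eef_rot: [0.078, 0.71, -0.071, 0.696]
ft_force: [-25.7, 6.0, 42.9]
width: 0.0001
```

```bash
python3 - <<'E'
from h import *
go([.447,-.136,.0722])
cv2.imwrite("pics/s11.png",cv2.resize(camera("scene")[190:290,240:380,::-1],None,fx=5.5,fy=5.5,interpolation=cv2.INTER_CUBIC))
E
```

```text
t 12.1 ee [ 0.4536 -0.1373  0.0717] turn [-0.0022 -0.0273 -0.0105] shift [-0.0144 -0.0025 -0.2693] F [-25.6649   5.9756  42.9098] w 9.162340086702495e-05
```

View pics/s11.png

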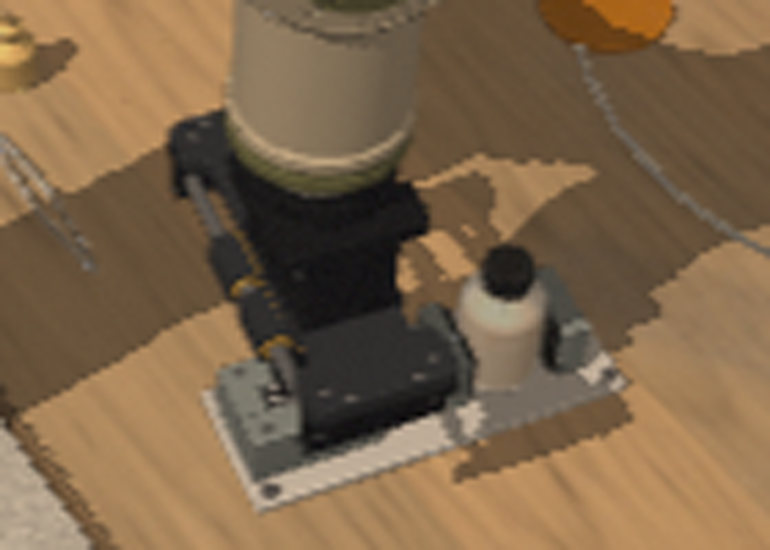

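arm_command(targets=[0,0,0,-0.2,0,0,0,0,-0.02,-0.01,-0.5,0,0,0,0,0,0,-1,0,-0.3,0,0,0,0,-1,0,-0.6,0,0,0,0,-1,0,-0.8,0,0,0,0,-0.8,0,-0.5,0,0,0,0,0,0,0,0])

```text
time: 12.73
ee_pos: [0.3972, -0.1259, 0.1864]
eef_rot: [0.075, 0.708, -0.075, 0.698]
ft_force: [0.9, -1.3, -0.5]
width: 0.0005
```

```bash
python3 - <<'E'
from h import *
go([.4,-.126,.2])
cv2.imwrite("pics/s12.png",cv2.resize(camera("scene")[190:290,240:380,::-1],None,fx=5.5,fy=5.5,interpolation=cv2.INTER_CUBIC))
s=read_state(); np.save("s12.npy",s)
cv2.imwrite("pics/w12.png",camera("wrist")[:,:,::-1])
cv2.imwrite("pics/t12.png",cv2.resize(camera("top")[155:270,180:350,::-1],None,fx=4.7,fy=4.7,interpolation=cv2.INTER_CUBIC))
E
```

```text
t 12.7333 ee [ 0.3972 -0.1259  0.1864] turn [-0.0028 -0.0179  0.0023] shift [-0.5447  0.0185  0.103 ] F [ 0.9498 -1.2726 -0.4689] w 0.0005358630988991158
```

View pics/s12.png

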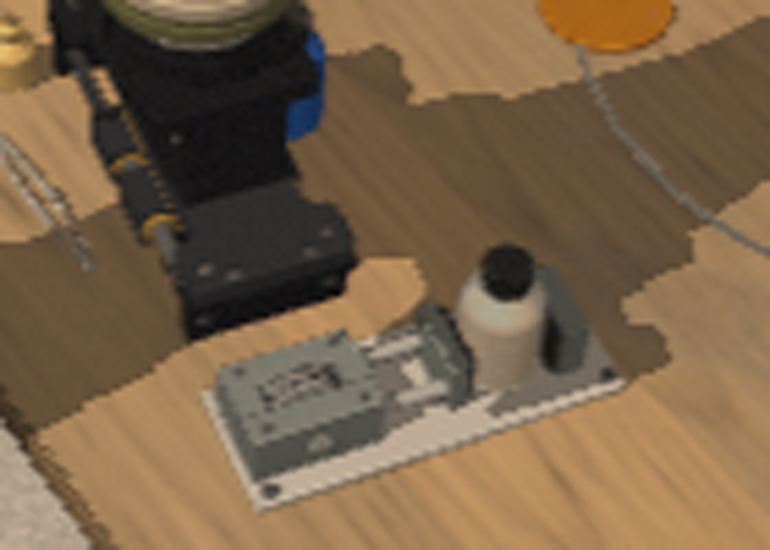

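View pics/w12.png

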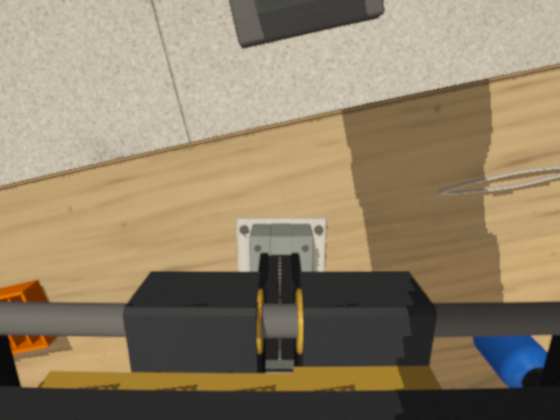

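View pics/t12.png

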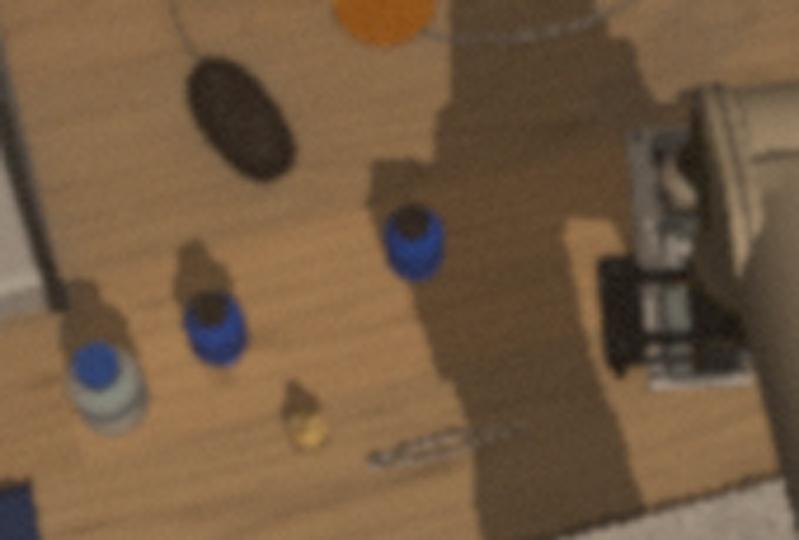

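```bash
python3 - <<'E'
from h import *
im=cv2.imread("pics/s12.png"); cv2.imwrite("pics/s12z.png",cv2.resize(im[230:430,380:640],None,fx=3,fy=3,interpolation=cv2.INTER_CUBIC))
im=cv2.imread("pics/s12.png")
E
```

```text
(no output)
```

View pics/s12z.png

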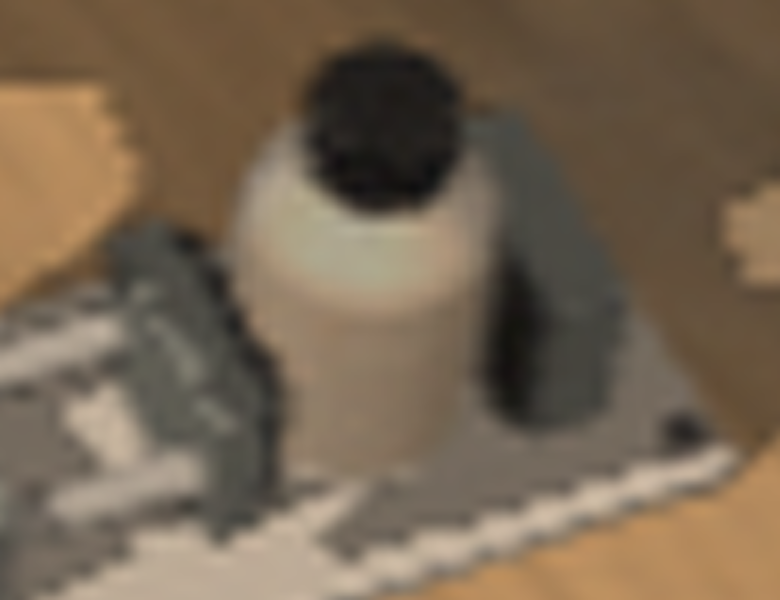

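```bash
python3 - <<'E'
from h import *
S=lambda x,y:((x/3+380)/5.5+240-.4,(y/3+230)/5.5+190-.4)
a=np.deg2rad(-12);cx=np.array([np.cos(a),np.sin(a)]);cy=np.array([-np.sin(a),np.cos(a)])
o=np.array([.5335,-.1551])
for p,z in [((185,222),.046),((278,372),.046),((382,112),.093),((383,121),.093)]:
    q=plane("scene",S(*p),z)[:2]-o; print(p,q@cx,q@cy)
E
```

```text
(185, 222) 0.011330512404598033 0.020778510535842207
(278, 372) 0.012195810564754649 -0.014958080626583398
(382, 112) 0.03381185373912661 -0.0018677310233111667
(383, 121) 0.03308905710890232 -0.0036952176480430287
```

arm_command(targets=[0,-0.018,0,-1,0,0,0,0,0,0,-1,0,0.5,0,0,0,0,-1,0,1,0,0,0,0,-0.3,0,1,0,0,0,0,0,0,1,0,0,0,0,0,0,1,0,0,0,0,0,0,1,0,0,0,0,0,0,1,0,0,0,0,0,0,1,0,0,0,0,0,0,1,0,0,0,0,0,0,0.5,0,0,0,0,0,0,0,0])

```text
time: 13.88
ee_pos: [0.6301, -0.1727, 0.2411]
eef_rot: [0.069, 0.714, -0.075, 0.692]
ft_force: [0.0, 0.7, -0.0]
width: 0.0005
```

```bash
python3 - <<'E'
from h import *
go([.62,-.173,.26])
s=read_state(); np.save("s13.npy",s)
cv2.imwrite("pics/w13.png",camera("wrist")[:,:,::-1])
E
```

```text
t 13.8833 ee [ 0.6301 -0.1727  0.2411] turn [ 0.0071 -0.0382  0.0153] shift [-0.7417 -0.1018 -0.4143] F [ 0.034   0.6868 -0.0169] w 0.0005391063020482305
```

View pics/w13.png

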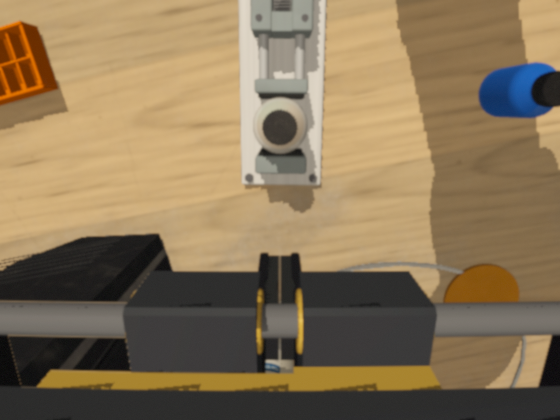

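```bash
python3 - <<'E'
from h import *
im=cv2.imread("pics/w13.png"); cv2.imwrite("pics/w13z.png",cv2.resize(im[60:195,230:335],None,fx=4.4,fy=4.4,interpolation=cv2.INTER_CUBIC))
E
```

```text
(no output)
```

View pics/w13z.png

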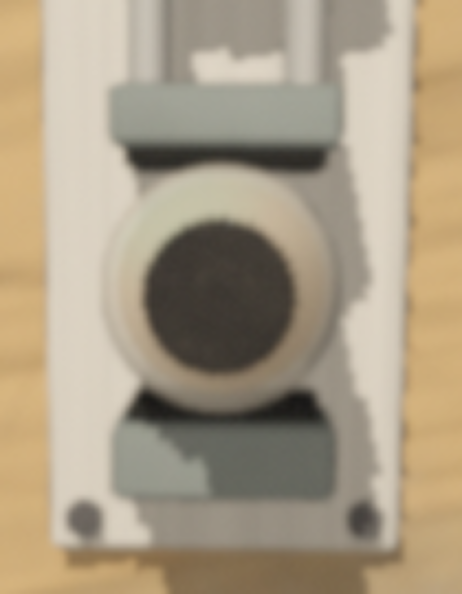

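```bash
python3 - <<'E'
from h import *
s=np.load("s13.npy",allow_pickle=True).item()
W=lambda x,y:(x/4.4+230-.39,y/4.4+60-.39)
a=np.deg2rad(-12);cx=np.array([np.cos(a),np.sin(a)]);cy=np.array([-np.sin(a),np.cos(a)])
def cl(p,z): q=plane("wrist",W(*p),z,s)[:2]; return np.array([q@cx,q@cy])
e=cl((55,548),.008),cl((400,548),.008); print(e); e0=(e[0]+e[1])/2-[.097,0]
for n,p,z in [("cap",(220,297),.093),("jawback",(225,85),.046),("jawfront",(225,147),.046),("fixfront",(225,423),.046),("fixback",(225,497),.046),("padS z.042",(225,170),.042)]: print(n,cl(p,z)-e0)
E
```

```text
(array([ 0.648 , -0.0782]), array([0.6474, 0.0009]))
cap [ 0.0371 -0.001 ]
jawback [-0.0011 -0.0008]
jawfront [ 0.0104 -0.0007]
fixfront [ 0.064  -0.0004]
fixback [ 0.0791 -0.0003]
padS z.042 [ 0.0146 -0.0007]
```

```bash
python3 - <<'E'
from bench import *
s=read_state(); print(s["time"],abs(s["joint_vel"]).max(),s["ft_force"])
print(close_job())
E
```

```text
13.9333 0.06114464630210155 [-0.76280276  1.10480858 -1.03507406]
the job is handed in; nothing more can be done
None
```

I stood the smallest bottle (white body, dark cap) upright on the clamp base between the jaws and let go of it. I then rolled the thumbwheel in three strokes until it stalled, took the hand away and handed the job in at 13.9 s. The two blue look-alikes were left alone.

**Final checks**
- **Position:** the last wrist picture puts the cap centre at clamp x = 37.1 mm and y = -1 mm, and the sliding pad at about 14.6 mm, where 14 mm is expected. The bottle is upright and touches both pads.
- **Tightness:** the wheel stalled under about 25 N of drag, where rolling it had taken about 4 N. I did not try another stroke after lifting off.
- **Other things on the desk:** in the top picture after the last stroke, the other bottles, weight and tweezers are where they started. I did not compare the tray or the notebook closely.

**What disagreed or went wrong**
- A coarser estimate from the scene camera put the cap at 33.5 mm and the pad at 12 mm. I trusted the closer wrist view, because the scene view is only good to about 2 mm per pixel.
- The fingertip force on the wheel reached 43–44 N, first on touching it and again at the stall. That is above the advised 5–15 N, though well under the 120 N wrist limit. It came from the fingertips, not the gripper's body.
- The bottle met the base with about 11.5 N when set down.

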